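# Fill the tray at the code reader from part-filled trays, book it in and stack the empties

### The job

Consolidate the turned workpieces: top up the tray in the reading station until all six pockets hold an upright workpiece, and leave any that are over standing in the pockets of just one of the two trays on the bed. Once the station's tray is full, squeeze the code reader's trigger right home for a moment and let it spring back to book the tray in. Stack each tray that is then empty squarely on the pile of empties, keep the station's tray and the pile in their nests, and leave the spanner and the oil bottle where they are.

Things in the scene. Friction and masses are not known exactly. Their poses are not given: they have to be found in the camera images.
- tray_r_c (a point): Tray to be filled, loose in the reading station's nest (10 mm high lips), its underside 8 mm above the bed. Black, 126 (x) by 178 (y) by 30 mm high; six pockets 54 mm square, 27 mm deep, centred at x = -32 or +32 and y = -58, 0 or +58 mm of this point: the tray's centre, 15 mm above its underside, z up. Outer and cross walls 4 mm, floor 3 mm thick. Paper label on the +x side.
- tray_a_c (a point): Tray on the bed, the same as tray_r_c (same point and axes), with some workpieces or none. All trays have a grey carrying rib between the two rows of pockets: 10 mm thick, along the tray's y through its centre, flush with the rims; pinch it across, at its middle, to carry an empty tray. Mass about 0.16 kg.
- tray_b_c (a point): The other tray on the bed, the same as tray_a_c, with some workpieces or none.
- tray_s_c (a point): The pile of empties: one empty tray, same as the others, its underside 8 mm above the bed in a grey stacking nest. Trays stack floor on rims, 30 mm each, without interlocking; either way round will do.
- pocket0 (a point): Pocket of the station's tray at x -32, y -58 mm of tray_r_c: where the point of a workpiece seated in it lies, 31 mm above the pocket's floor.
- pocket1 (a point): Pocket of the station's tray at x -32, y +0 mm of tray_r_c: where the point of a workpiece seated in it lies, 31 mm above the pocket's floor.
- pocket2 (a point): Pocket of the station's tray at x -32, y +58 mm of tray_r_c: where the point of a workpiece seated in it lies, 31 mm above the pocket's floor.
- pocket3 (a point): Pocket of the station's tray at x +32, y -58 mm of tray_r_c: where the point of a workpiece seated in it lies, 31 mm above the pocket's floor.
- pocket4 (a point): Pocket of the station's tray at x +32, y +0 mm of tray_r_c: where the point of a workpiece seated in it lies, 31 mm above the pocket's floor.
- pocket5 (a point): Pocket of the station's tray at x +32, y +58 mm of tray_r_c: where the point of a workpiece seated in it lies, 31 mm above the pocket's floor.
- hub0_c (a point): Turned aluminium workpiece standing upright: flange 44 mm across, 12 mm thick at the bottom, plain hub 28 mm across above it, 62 mm tall in all, 0.11 kg. Point: on its axis, 31 mm above its underside; seated in a pocket it is 19 mm above its tray's point. None if absent.
- hub1_c (a point): Workpiece like hub0_c; same point. None if absent.
- hub2_c (a point): Workpiece like hub0_c; same point. None if absent.
- hub3_c (a point): Workpiece like hub0_c; same point. None if absent.
- hub4_c (a point): Workpiece like hub0_c; same point. None if absent.
- hub5_c (a point): Workpiece like hub0_c; same point. None if absent.
- hub6_c (a point): Workpiece like hub0_c; same point. None if absent.
- hub7_c (a point): Workpiece like hub0_c; same point. None if absent.
- hub8_c (a point): Workpiece like hub0_c; same point. None if absent.
- hub9_c (a point): Workpiece like hub0_c; same point. None if absent.
- squeeze_c (a point): Where to squeeze the code reader: a pistol scanner fixed on its side, window facing the tray (-x), grip lying level along -y. Point midway through the pinch, 85 mm above the bed. Flat back of the grip 23.5 mm to +x; trigger's front face 29.5 mm to -x, 22.5 mm when squeezed. Head begins 31 mm to +y, its top 32 mm above; clear for 60 mm below.
- trigger (a joint): Reader's trigger, rad: 0 at rest, 0.30 squeezed home. 18 mm deep, from 26 mm to +y to 16 mm to -y of squeeze_c. Hinged at its +y end about a vertical pin, it moves to +x (station axes) towards the grip and springs back; 3 N at the middle starts it, 6 N takes it home.
- spanner: Bystander: open-ended spanner, 140 mm, lying on the bed.
- oil: Bystander: small white bottle, 38 mm across, 98 mm tall, standing.
Mind the look-alikes: they are no part of the job. Leave any yellow look-alike of the part that bears hub3_c alone.

How it is judged:
On the way, in this order (a step that is already met when the one before it is completed fails the run):
1. all six pockets of the station's tray hold a workpiece (distance between any of hub0_c, hub1_c, hub2_c, hub3_c, hub4_c, hub5_c, hub6_c, hub7_c, hub8_c, hub9_c and pocket0 below 0.012 m and distance between any of hub0_c, hub1_c, hub2_c, hub3_c, hub4_c, hub5_c, hub6_c, hub7_c, hub8_c, hub9_c and pocket1 below 0.012 m and distance between any of hub0_c, hub1_c, hub2_c, hub3_c, hub4_c, hub5_c, hub6_c, hub7_c, hub8_c, hub9_c and pocket2 below 0.012 m and distance between any of hub0_c, hub1_c, hub2_c, hub3_c, hub4_c, hub5_c, hub6_c, hub7_c, hub8_c, hub9_c and pocket3 below 0.012 m and distance between any of hub0_c, hub1_c, hub2_c, hub3_c, hub4_c, hub5_c, hub6_c, hub7_c, hub8_c, hub9_c and pocket4 below 0.012 m and distance between any of hub0_c, hub1_c, hub2_c, hub3_c, hub4_c, hub5_c, hub6_c, hub7_c, hub8_c, hub9_c and pocket5 below 0.012 m), for 0.2 s.
2. the trigger is squeezed home (value of joint trigger above 0.22 rad), for 0.2 s.
3. the trigger is let go and springs back (value of joint trigger below 0.05 rad), for 0.2 s.
At the end, for the whole second after the job is handed in: Six workpieces within 12 mm of the station pockets; all upright (0.12 rad) in pockets, the rest in one other tray; empty trays level on the pile within 15 mm and 0.15 rad; pile and station tray moved under 12 mm; trigger released; trays at rest; spanner and bottle under 40 mm (all of step 1 and height (world z) of each of hub0_c, hub1_c, hub2_c, hub3_c, hub4_c, hub5_c, hub6_c, hub7_c, hub8_c, hub9_c below 0.052 m and angle between each of hub0_c, hub1_c, hub2_c, hub3_c, hub4_c, hub5_c, hub6_c, hub7_c, hub8_c, hub9_c's own z axis and vertical below 0.12 rad and (distance between hub0_c and tray_r_c below 0.079 m or distance between hub0_c and tray_a_c below 0.079 m or distance between hub0_c and tray_b_c below 0.079 m) and (distance between hub1_c and tray_r_c below 0.079 m or distance between hub1_c and tray_a_c below 0.079 m or distance between hub1_c and tray_b_c below 0.079 m) and (distance between hub2_c and tray_r_c below 0.079 m or distance between hub2_c and tray_a_c below 0.079 m or distance between hub2_c and tray_b_c below 0.079 m) and (distance between hub3_c and tray_r_c below 0.079 m or distance between hub3_c and tray_a_c below 0.079 m or distance between hub3_c and tray_b_c below 0.079 m) and (distance between hub4_c and tray_r_c below 0.079 m or distance between hub4_c and tray_a_c below 0.079 m or distance between hub4_c and tray_b_c below 0.079 m) and (distance between hub5_c and tray_r_c below 0.079 m or distance between hub5_c and tray_a_c below 0.079 m or distance between hub5_c and tray_b_c below 0.079 m) and (distance between hub6_c and tray_r_c below 0.079 m or distance between hub6_c and tray_a_c below 0.079 m or distance between hub6_c and tray_b_c below 0.079 m) and (distance between hub7_c and tray_r_c below 0.079 m or distance between hub7_c and tray_a_c below 0.079 m or distance between hub7_c and tray_b_c below 0.079 m) and (distance between hub8_c and tray_r_c below 0.079 m or distance between hub8_c and tray_a_c below 0.079 m or distance between hub8_c and tray_b_c below 0.079 m) and (distance between hub9_c and tray_r_c below 0.079 m or distance between hub9_c and tray_a_c below 0.079 m or distance between hub9_c and tray_b_c below 0.079 m) and ((horizontal distance between tray_a_c and tray_s_c below 0.015 m and z of tray_a_c in the frame of tray_s_c between 0.022 and 0.07 m and angle between the x axis of tray_a_c and the x axis of tray_s_c, either way round below 0.15 rad and angle between tray_a_c's own z axis and vertical below 0.06 rad) or distance between any of hub0_c, hub1_c, hub2_c, hub3_c, hub4_c, hub5_c, hub6_c, hub7_c, hub8_c, hub9_c and tray_a_c below 0.079 m) and ((horizontal distance between tray_b_c and tray_s_c below 0.015 m and z of tray_b_c in the frame of tray_s_c between 0.022 and 0.07 m and angle between the x axis of tray_b_c and the x axis of tray_s_c, either way round below 0.15 rad and angle between tray_b_c's own z axis and vertical below 0.06 rad) or distance between any of hub0_c, hub1_c, hub2_c, hub3_c, hub4_c, hub5_c, hub6_c, hub7_c, hub8_c, hub9_c and tray_b_c below 0.079 m) and ((horizontal distance between tray_a_c and tray_s_c below 0.015 m and z of tray_a_c in the frame of tray_s_c between 0.022 and 0.07 m and angle between the x axis of tray_a_c and the x axis of tray_s_c, either way round below 0.15 rad and angle between tray_a_c's own z axis and vertical below 0.06 rad) or (horizontal distance between tray_b_c and tray_s_c below 0.015 m and z of tray_b_c in the frame of tray_s_c between 0.022 and 0.07 m and angle between the x axis of tray_b_c and the x axis of tray_s_c, either way round below 0.15 rad and angle between tray_b_c's own z axis and vertical below 0.06 rad)) and distance of each of tray_s_c, tray_r_c from where it was at the start of the episode below 0.012 m and angle between tray_r_c's own z axis and vertical below 0.06 rad and value of joint trigger below 0.05 rad and linear speed of each of tray_r, tray_a, tray_b, tray_s below 0.02 m/s); the robot touches nothing.
It fails at once if the spanner is moved by more than 40 mm (distance of spanner from where it was at the start of the episode above 0.04 m).
It fails at once if the oil bottle is moved by more than 40 mm (distance of oil from where it was at the start of the episode above 0.04 m).
Of hub0, hub1, hub2, hub3, hub4, hub5, hub6, hub7, hub8, hub9 only 6 to 9 are there at a start; the rules pass over those that are not, and their reading is None.
At some moment in a run one of tray_a, tray_b may be knocked a few centimetres aside while the robot is not near it.
It also fails if it takes over 210 s, if anything falls off the work surface, if the arm or the gripper's body presses on something with over 40 N, if the wrist force passes 120 N, or if a joint passes its speed limit or range.

### The arm

A 6-joint arm with a two-finger parallel gripper is mounted at the origin on the work surface. World frame = base frame: x ahead of the robot, y to its left, z up, the work surface at z = 0. Lengths are in m, angles in rad, forces in N, time in s.
With the tool pointing down it reaches from about 0.375 to 0.9 m from the base axis. Payload 3.1 kg.
Tool frame: the origin (TCP) lies between the finger pads; the fingertips stand 22 mm ahead of it and the grasp point (between the pads) lies 3 mm ahead of it; z points along the fingers, y is the direction in which the jaws open and shut (so a half turn about z gives the same grasp; the last joint's range is limited). The gripper opens to 87 mm and grips with 3 to 60 N. Pads are 19 mm wide; open, the fingers measure 117 mm over their backs; the gripper's body (75 mm by 190 mm) begins 51 mm behind the grasp point.
Start: joints at [1.169, 0.527, 1.433, -0, 1.181, -0.178], TCP at [0.138, 0.61, 0.245] pointing down, gripper open.
Joint ranges: [-3.08, 3.08], [-0.75, 2.2], [0.22, 2.44], [-1.43, 4.57], [0, 2.65], [-2.85, 2.85]. Speed limits (rad/s): [2.79, 2.79, 3.14, 3.14, 3.14, 3.14].

### API

Orientations are given as a unit quaternion [x, y, z, w].
In Python, from rig import get_obs, camera, get_calibration, hand_in, search_frame gives the robot as it stands.
- The arm moves only by the shell command python3 -m jog 'ROWS' [FORCE]. ROWS is JSON, a list of rows, each an object with "grip": the closure in counts, from 0 (fully open) to 255 (shut); "travel": the shift along the world's x, y, z in cm, a list of three; "twist": the turn about the world's z in degrees. A call has 1 to 8 rows; each row shifts and turns the commanded pose from where the row before left it; what a row does not reach is not made up. A row lasts 1/10 s, in which the tool goes at most 50 mm and 8.59 degrees, less where a joint would pass 70% of its speed; a pose out of reach is approached as far as the arm can. A call is refused whole if a number of a shift passes 5 or a number of a turn 8.59, either way. A call with a gripper value outside its range is refused whole. The fingers move at their own pace and stop on an object; FORCE is the grip in N (left out, the last holds). Time passes only in rows, so rows that do not move let the fingers close. It gives the time, the measured TCP pose, the force and the opening at its end, in the units of the state.
- get_obs(): the state, without advancing time (a new reading comes with each control period).
- camera(name): name is "scene" or "top"; returns the picture (400x640x3 uint8, red, green, blue); there is no depth.
- get_calibration(name): a dict with "fx", "fy", "cx", "cy" (pixels), "R" (3x3) and "t" (3): a world point X has camera coordinates R X + t. Camera axes: x right, y down, z forward; pixel columns grow to the right and rows downward; lengths in m; the calibration is good to about 2 mm. A picture is of the moment at which its call begins. get_calibration takes no time and is no camera call.
- hand_in(): hands the job in, once; it reports no verdict.
Trained networks look in the newest picture that a camera, given by its name, has taken for a name from the list of things; names that differ only in an ending like _2 or _b are one class to them, and where a whole thing is asked for, a point or a joint stands for the part that bears it (a point fixed in the world has none). Each returns a list of dicts, best first, with "p" (0 to 1); they miss things now and then, are a little off and sometimes report something else, mostly with a low value. They report only what shows in the picture. A call takes as long as a camera call. They do not tell look-alikes from the thing itself.
- search_frame(target, camera): "at" ([x, y, z] in m, in world coordinates, good to about 4 mm: the middle of the surface that is visible of it).
The state is a dict: "time": time; "q": joint angles; "joint_velocities": joint speeds; "joint_torque": joint torques, N m; "position": TCP position; "tool_rot": TCP orientation; "ft_force": force on the tool from outside, world axes, zero at the start; "moment": the same for the moment, N m; "grip_width": finger opening in m.
Only numpy, scipy, OpenCV 4.12 (cv2) and the standard library are available. Lean on these libraries where they do the work, as an engineer would, in place of code of your own. Each camera call takes 0.05 s, during which the arm holds its last target. There are 200 camera calls.

## Working session

There is one attempt and no reset: what is moved stays moved. The work goes in short steps, Python scripts to look and compute and a shell command to move; the robot and the scene stay as the last step left them, time stands still between calls to the robot, and variables do not carry over. Pictures are saved under pics/ and viewed, about 12 in all and at most 16, crops included, and the job is handed in when it is done.

```bash
ls; mkdir -p pics
cat > h.py <<'E'
import numpy as np, cv2
from rig import *
def shot(n,f,crop=None,s=1):
    im=camera(n); 
    if crop: a,b,c,d=crop; im=im[b:d,a:c]
    if s!=1: im=cv2.resize(im,None,fx=s,fy=s,interpolation=cv2.INTER_CUBIC)
    cv2.imwrite(f,im[:,:,::-1])
def proj(n,X):
    c=get_calibration(n); p=np.array(c["R"])@np.array(X)+np.array(c["t"])
    return [round(float(c["fx"]*p[0]/p[2]+c["cx"]),1),round(float(c["fy"]*p[1]/p[2]+c["cy"]),1)]
def back(n,u,v,z):
    c=get_calibration(n); R=np.array(c["R"]);t=np.array(c["t"])
    d=R.T@np.array([(u-c["cx"])/c["fx"],(v-c["cy"])/c["fy"],1]); o=-R.T@t
    return np.round(o+d*(z-o[2])/d[2],4)
E
python3 - <<'E'
from h import *
shot("scene","pics/s1.png");shot("top","pics/t1.png")
for t in ["tray_r_c","tray_a_c","tray_s_c","hub0_c","squeeze_c","oil","spanner"]:
    for d in search_frame(t,"top"): print(t,d, proj("top",d["at"]))
o=get_obs();print(o)
for n in("top","scene"):
    c=get_calibration(n);print(n,-np.array(c["R"]).T@np.array(c["t"]))
E
```

```text
pics
tray_r_c {'at': [0.4668, 0.2533, 0.0111], 'p': 0.88} [188.5, 230.8]
tray_r_c {'at': [0.5961, 0.1984, 0.0204], 'p': 0.58} [211.4, 178.6]
tray_a_c {'at': [0.46, -0.1141, 0.0018], 'p': 0.64} [336.8, 233.0]
tray_s_c {'at': [0.6428, -0.0892, 0.0056], 'p': 0.9} [326.3, 161.3]
squeeze_c {'at': [0.5998, 0.1976, 0.0184], 'p': 0.97} [211.9, 177.2]
oil {'at': [0.6998, -0.2613, 0.0634], 'p': 0.78} [396.9, 133.5]
spanner {'at': [0.4455, 0.0657, 0.0091], 'p': 0.98} [264.7, 239.1]
spanner {'at': [0.4665, 0.2533, 0.0107], 'p': 0.58} [188.5, 231.0]
spanner {'at': [0.4586, -0.1105, 0.0025], 'p': 0.18} [335.4, 233.6]
{'time': 0.45, 'q': array([ 1.16952662e+00,  5.27585326e-01,  1.43279545e+00,  1.14730626e-05,
        1.18137702e+00, -1.78541157e-01]), 'joint_velocities': array([-4.90243458e-04, -1.64866365e-03, -4.99810110e-04,  8.91962388e-04,
        1.04401215e-05,  3.90520738e-04]), 'joint_torque': array([-3.75750078e-04, -4.39543641e+01, -1.76724976e+01,  6.33387524e-02,
        5.21004607e-02, -5.25619680e-05]), 'position': array([0.13802339, 0.60949882, 0.24446547]), 'tool_rot': array([ 1.11136391e-01,  9.93805160e-01, -7.76064738e-05, -2.86887207e-05]), 'ft_force': array([-0.0483823 , -0.60896133,  0.17917627]), 'moment': array([ 0.00514509, -0.0194745 , -0.06269792]), 'grip_width': 0.08690853454820441}
top [ 0.36867785 -0.0296526   1.25426514]
scene [1.04668942 0.08929072 0.83285498]
```

View pics/t1.png

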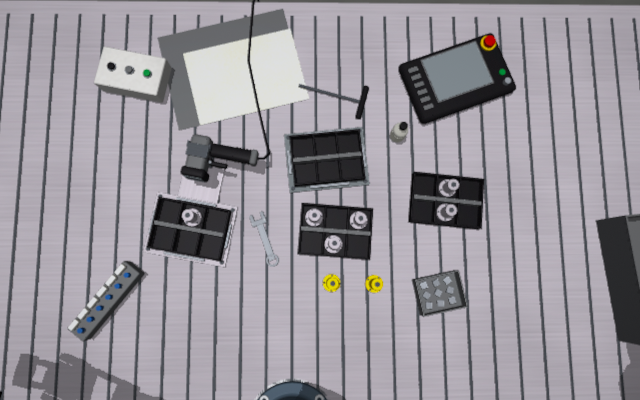

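View pics/s1.png

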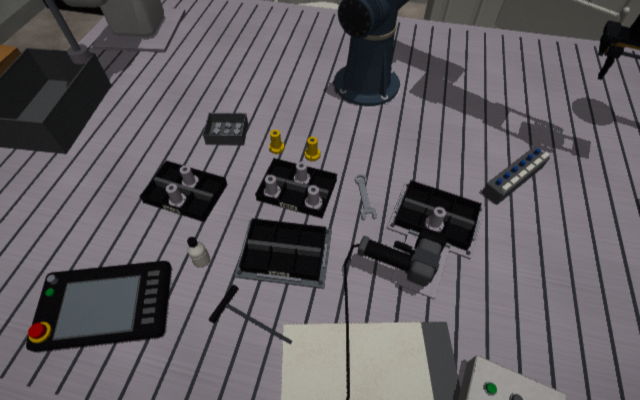

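Top view: the station tray is at (190,229) with one hub at (191,216). Tray 1 at (335,231) holds 3 hubs (314,216), (358,219), (334,243). Tray 2 at (447,200) holds 2 hubs (449,186), (447,212). The pile is at (327,159) and the reader at (215,158). That makes 6 hubs in total, so both bed trays end up empty. Look-alikes: yellow pieces at (331,283) and (375,284), to be left alone, plus the small grey tray at (440,293). Next I fit the trays.

```bash
cat >> h.py <<'E'
from scipy.optimize import minimize
def fit(im,x,y,yaw,z0,z1,cam="top"):
    """fit a tray box silhouette to the dark mask; returns x,y,yaw"""
    S=4; big=cv2.resize(im,None,fx=S,fy=S,interpolation=cv2.INTER_LINEAR).max(2)
    u,v=proj(cam,[x,y,z1]); 
    mask=((big<75)*255).astype(np.uint8)
    roi=np.zeros_like(mask); 
    def hull(p,g=0):
        c,s=np.cos(p[2]),np.sin(p[2]); P=[]
        for z in(z0,z1):
            for a in(-1,1):
                for b in(-1,1):
                    X=a*(.063+g);Y=b*(.089+g); P.append(proj(cam,[p[0]+c*X-s*Y,p[1]+s*X+c*Y,z]))
        return cv2.convexHull(np.array((np.array(P)+.5)*S-.5,np.float32))
    cv2.fillPoly(roi,[hull((x,y,yaw),.012).astype(np.int32)],1)
    mask=cv2.morphologyEx(mask*roi,cv2.MORPH_CLOSE,np.ones((41,41)))
    pts=cv2.findNonZero(mask); h=cv2.convexHull(max(cv2.findContours(mask,0,1)[0],key=cv2.contourArea))
    tot=cv2.countNonZero(mask)
    mb=mask>0
    def cost(p):
        p=np.array(p)*[.01,.01,.1]+[x,y,yaw]
        m=np.zeros(mask.shape,np.uint8);cv2.fillPoly(m,[np.round(hull(p)*16).astype(np.int32)],1,shift=4)
        return np.count_nonzero((m>0)^mb)/tot
    r=minimize(cost,[0,0,0],method="Nelder-Mead",options=dict(initial_simplex=[[0,0,0],[.8,0,0],[0,.8,0],[0,0,.8]],xatol=.005,fatol=1e-5))
    p=r.x*[.01,.01,.1]+[x,y,yaw]
    return np.r_[np.round(p,4),round(r.fun,3)],hull(p)/S
def pock(p,i): # i as pocket number
    a=(-1,1)[i//3]*.032;b=(i%3-1)*.058;c,s=np.cos(p[2]),np.sin(p[2])
    return np.array([p[0]+c*a-s*b,p[1]+s*a+c*b])
E
python3 - <<'E'
from h import *
im=camera("top"); out=cv2.resize(im,None,fx=2,fy=2,interpolation=cv2.INTER_CUBIC)[:,:,::-1].copy()
for n,u,v,yaw,z0,z1 in [("r",192,229,-.15,.018,.038),("1",335,231,-.03,0,.03),("2",447,200,-.05,0,.03),("s",327,159,.06,.018,.038)]:
    x,y,_=back("top",u,v,z1); p,h=fit(im,x,y,yaw,z0,z1); print(n,p)
    cv2.polylines(out,[np.int32(h*2+.5)],True,(0,255,0),1)
    for i in range(6):
        X=pock(p,i); q=proj("top",[*X,z1+.035]); cv2.circle(out,(int(q[0]*2+.5),int(q[1]*2+.5)),2,(0,0,255),-1)
cv2.imwrite("pics/f1.png",out[200:580,220:1020])
camera("scene")
for t in ["hub0_c","squeeze_c"]:
    for d in search_frame(t,"scene"): print(t,np.round(d["at"],3),d["p"],proj("scene",d["at"]))
E
```

```text
r [ 0.4711  0.2471 -0.189   0.018 ]
1 [ 0.464  -0.1093 -0.0827  0.244 ]
2 [ 0.5404 -0.3898 -0.1072  0.104 ]
s [ 0.6473 -0.0891  0.0988  0.018 ]
squeeze_c [0.64  0.193 0.082] 0.72 [411.2, 259.6]
```

View pics/f1.png

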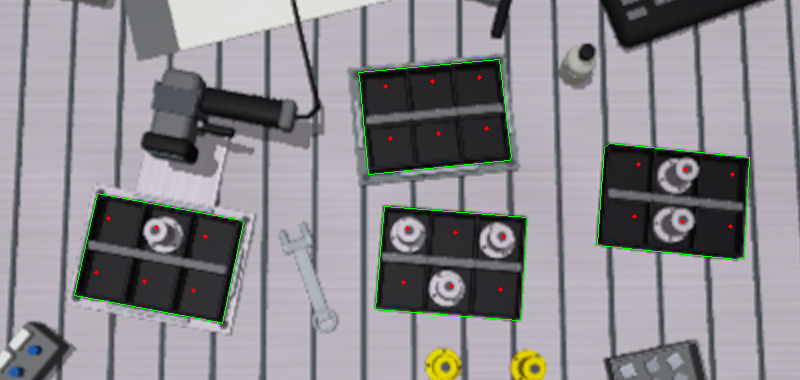

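```bash
cat >> h.py <<'E'
def hubfit(im,x,y,zf,cam="top"):
    """hub silhouette fit, zf=height of its underside"""
    S=4; big=cv2.resize(im,None,fx=S,fy=S,interpolation=cv2.INTER_LINEAR).max(2)
    def sil(q,g=0):
        m=np.zeros(big.shape,np.uint8)
        for pr in(((.0,.022),(.012,.022)),((.012,.014),(.062,.014))):
            P=[proj(cam,[q[0]+(r+g)*np.cos(t),q[1]+(r+g)*np.sin(t),zf+z]) for z,r in pr for t in np.linspace(0,6.28,24)]
            cv2.fillPoly(m,[np.round(cv2.convexHull(np.array((np.array(P)+.5)*S-.5,np.float32))*16).astype(np.int32)],1,shift=4)
        return m>0
    roi=sil((x,y),.006); mb=((big>105)&roi).astype(np.uint8); mb=cv2.morphologyEx(mb,cv2.MORPH_CLOSE,np.ones((13,13)))>0
    r=minimize(lambda p:np.count_nonzero(sil((x+p[0]*.01,y+p[1]*.01))^mb)/mb.sum(),[0,0],method="Nelder-Mead",options=dict(initial_simplex=[[0,0],[.5,0],[0,.5]],xatol=.01,fatol=1e-4))
    return np.round([x+r.x[0]*.01,y+r.x[1]*.01,r.fun],4)
R=(0.4711,0.2471,-0.189); S_=(0.6473,-0.0891,0.0988); A=(0.464,-0.1093,-0.0827); B=(0.5404,-0.3898,-0.1072)
def yaw(o):
    a=o["tool_rot"]; v=2*a[1]*np.array(a[:2])-[0,1]; return round(np.degrees(np.arctan2(v[1],v[0])),1)
E
python3 - <<'E'
from h import *
im=camera("top")
for p,i,zf in[(R,4,.011),(A,5,.003),(A,3,.003),(A,1,.003),(B,4,.003),(B,1,.003)]:
    x=pock(p,i); print(i,x.round(4),hubfit(im,*x,zf))
for i in range(6): print("R",i,pock(R,i).round(4))
o=get_obs();print(o["position"],yaw(o))
E
```

```text
Traceback (most recent call last):
  File "h.py", line 54, in hubfit
    r=minimize(lambda p:np.count_nonzero(sil((x+p[0]*.01,y+p[1]*.01))^mb)/mb.sum(),[0,0],method="Nelder-Mead",options=dict(initial_simplex=[[0,0],[.5,0],[0,.5]],xatol=.01,fatol=1e-4))
  File "h.py", line 54, in <lambda>
    r=minimize(lambda p:np.count_nonzero(sil((x+p[0]*.01,y+p[1]*.01))^mb)/mb.sum(),[0,0],method="Nelder-Mead",options=dict(initial_simplex=[[0,0],[.5,0],[0,.5]],xatol=.01,fatol=1e-4))
                                         ~~~^^^^^^^^^^^^^^^^^^^^^^^^^
  File "h.py", line 50, in sil
    P=[proj(cam,[q[0]+(r+g)*np.cos(t),q[1]+(r+g)*np.sin(t),zf+z]) for z,r in pr for t in np.linspace(0,6.28,24)]
       ~~~~^^^^^^^^^^^^^^^^^^^^^^^^^^^^^^^^^^^^^^^^^^^^^^^^^^^^^^
  File "h.py", line 9, in proj
    c=get_calibration(n); p=np.array(c["R"])@np.array(X)+np.array(c["t"])
ValueError: time passes only in moves, steps and waits
```

```bash
python3 -m jog '[{"grip":120,"travel":[5,-5,0],"twist":2},{"grip":120,"travel":[5,-5,0],"twist":0},{"grip":120,"travel":[5,-5,0],"twist":0},{"grip":120,"travel":[4,-5,0],"twist":0},{"grip":120,"travel":[4,-5,0],"twist":0},{"grip":120,"travel":[4,-5,0],"twist":0},{"grip":120,"travel":[4,-5,0],"twist":0},{"grip":120,"travel":[3,-5,0],"twist":0}]' 30
```

```text
time: 1.5
position: [0.3968, 0.3031, 0.245]
tool_rot: [0.094, 0.996, 0.001, 0.001]
ft_force: [0.5, 0.5, 0.2]
grip_width: 0.0466
```

```bash
sed -i 's/^from rig import \*/from rig import *\nfrom rig import get_calibration as _gc\nimport functools\nget_calibration=functools.cache(_gc)/' h.py
cat > hubs.py <<'E'
from h import *
im=camera("top")
for p,i,zf in[(R,4,.011),(A,5,.003),(A,3,.003),(A,1,.003),(B,4,.003),(B,1,.003)]:
    x=pock(p,i); print(i,x.round(4),hubfit(im,*x,zf))
E
python3 hubs.py
python3 - <<'E'
from h import *
for i in range(6): print("R",i,pock(R,i).round(4))
o=get_obs();print(o["position"],yaw(o))
E
```

```text
4 [0.5025 0.2411] [0.5003 0.2444 0.2003]
5 [ 0.5007 -0.0541] [ 0.4997 -0.0553  0.1072]
3 [ 0.4911 -0.1697] [ 0.4921 -0.1671  0.1041]
1 [ 0.4321 -0.1067] [ 0.433  -0.1034  0.0265]
4 [ 0.5722 -0.3932] [ 0.5731 -0.3948  0.3045]
1 [ 0.5086 -0.3864] [ 0.5113 -0.3876  0.1742]
R 0 [0.4288 0.1961]
R 1 [0.4397 0.2531]
R 2 [0.4506 0.3101]
R 3 [0.4916 0.1841]
R 4 [0.5025 0.2411]
R 5 [0.5134 0.2981]
[0.40061615 0.29702063 0.24483712] 79.0
```

```bash
python3 -m jog '[{"grip":120,"travel":[0.4,-4.9,0],"twist":0},{"grip":120,"travel":[0.4,-4.9,0],"twist":0},{"grip":120,"travel":[0.4,-4.9,0],"twist":0},{"grip":120,"travel":[0.4,-4.9,0],"twist":0},{"grip":120,"travel":[0.4,-4.9,0],"twist":0},{"grip":120,"travel":[0.4,-4.9,0],"twist":0},{"grip":120,"travel":[0.4,-4.9,0],"twist":0},{"grip":120,"travel":[0.4,-4.9,0],"twist":0}]'
python3 -m jog '[{"grip":120,"travel":[0,-0.8,-3.5],"twist":0},{"grip":120,"travel":[0,0,-4.5],"twist":0},{"grip":120,"travel":[0,0,0],"twist":0},{"grip":120,"travel":[0,0,0],"twist":0}]'
```

```text
time: 2.35
position: [0.4268, -0.0895, 0.2449]
tool_rot: [0.094, 0.996, -0.0, 0.001]
ft_force: [1.1, 0.7, 0.5]
grip_width: 0.046
time: 2.75
position: [0.4264, -0.0952, 0.1645]
tool_rot: [0.094, 0.996, 0.0, -0.001]
ft_force: [0.4, -0.6, -0.7]
grip_width: 0.046
```

```bash
python3 -m jog '[{"grip":120,"travel":[0.66,-0.8,-3],"twist":0},{"grip":120,"travel":[0,0,-3],"twist":0},{"grip":120,"travel":[0,0,0],"twist":0},{"grip":120,"travel":[0,0,0],"twist":0}]'
python3 - <<'E'
from h import *
shot("scene","pics/s2.png",(220,100,420,250),3)
E
```

```text
time: 3.15
position: [0.4343, -0.1034, 0.1063]
tool_rot: [0.093, 0.996, -0.0, 0.001]
ft_force: [-0.3, 0.1, 0.0]
grip_width: 0.046
```

View pics/s2.png

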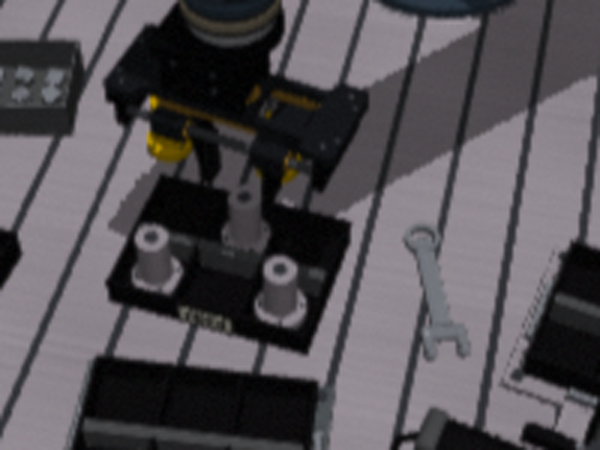

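Crop: the fingers straddle the middle hub (crop ~245,215), aligned and above the tray. Descend and grip.

```bash
python3 -m jog '[{"grip":120,"travel":[-0.1,0,-2.5],"twist":0},{"grip":120,"travel":[0,0,-2.1],"twist":0},{"grip":120,"travel":[0,0,0],"twist":0},{"grip":255,"travel":[0,0,0],"twist":0},{"grip":255,"travel":[0,0,0],"twist":0},{"grip":255,"travel":[0,0,0],"twist":0},{"grip":255,"travel":[0,0,0],"twist":0}]' 30
python3 -m jog '[{"grip":255,"travel":[0,0,2],"twist":0},{"grip":255,"travel":[0,0,4],"twist":0},{"grip":255,"travel":[0,0,4],"twist":0},{"grip":255,"travel":[0,0,1],"twist":0},{"grip":255,"travel":[0,0,0],"twist":0}]'
```

```text
time: 3.9
position: [0.4331, -0.1038, 0.0596]
tool_rot: [0.094, 0.996, -0.0, 0.001]
ft_force: [-0.3, 1.3, 7.0]
grip_width: 0.0272
time: 4.4
position: [0.4332, -0.104, 0.1701]
tool_rot: [0.094, 0.996, -0.001, 0.002]
ft_force: [1.2, -0.2, -1.0]
grip_width: 0.027
```

```bash
python3 -m jog '[{"grip":255,"travel":[0,4.5,0],"twist":0},{"grip":255,"travel":[0.1,4.9,0],"twist":0},{"grip":255,"travel":[0.1,4.9,0],"twist":0},{"grip":255,"travel":[0.1,4.9,0],"twist":0},{"grip":255,"travel":[0.1,4.9,0],"twist":0},{"grip":255,"travel":[0.1,4.9,0],"twist":0},{"grip":255,"travel":[0.1,4.5,0],"twist":0},{"grip":255,"travel":[0,2.2,0],"twist":0}]'
python3 -m jog '[{"grip":255,"travel":[0,0,-2],"twist":0},{"grip":255,"travel":[0,0,0],"twist":0},{"grip":255,"travel":[0,0,0],"twist":0}]'
```

```text
time: 5.2
position: [0.437, 0.2565, 0.1665]
tool_rot: [0.092, 0.996, -0.0, -0.001]
ft_force: [-0.4, -0.4, -0.7]
grip_width: 0.0273
time: 5.5
position: [0.4369, 0.2528, 0.1469]
tool_rot: [0.094, 0.996, -0.001, -0.002]
ft_force: [0.0, -0.2, -0.1]
grip_width: 0.0277
```

```bash
python3 -m jog '[{"grip":255,"travel":[0.3,0,-3.5],"twist":0},{"grip":255,"travel":[0,0,-2.8],"twist":0},{"grip":255,"travel":[0,0,-1.4],"twist":0},{"grip":255,"travel":[0,0,0],"twist":0},{"grip":255,"travel":[0,0,0],"twist":0}]'
python3 -m jog '[{"grip":120,"travel":[0,0,0],"twist":0},{"grip":120,"travel":[0,0,0],"twist":0},{"grip":120,"travel":[0,0,0],"twist":0},{"grip":120,"travel":[0,0,3],"twist":0},{"grip":120,"travel":[0,0,4.5],"twist":0},{"grip":120,"travel":[0,0,2.5],"twist":0},{"grip":120,"travel":[0,0,0],"twist":0}]'
```

```text
time: 6.0
position: [0.4417, 0.2528, 0.0718]
tool_rot: [0.094, 0.996, -0.0, -0.0]
ft_force: [0.3, -0.2, -1.0]
grip_width: 0.0277
time: 6.7
position: [0.4439, 0.2544, 0.1757]
tool_rot: [0.094, 0.996, 0.002, 0.004]
ft_force: [0.0, 0.3, -0.2]
grip_width: 0.0463
```

```bash
python3 -m jog '[{"grip":120,"travel":[0.6,-4.9,0],"twist":0},{"grip":120,"travel":[0.6,-4.9,0],"twist":0},{"grip":120,"travel":[0.6,-4.9,0],"twist":0},{"grip":120,"travel":[0.6,-4.9,0],"twist":0},{"grip":120,"travel":[0.6,-4.9,0],"twist":0},{"grip":120,"travel":[0.6,-4.9,0],"twist":0},{"grip":120,"travel":[0.6,-4.9,0],"twist":0},{"grip":120,"travel":[0.6,-4.9,0],"twist":0}]'
python3 -m jog '[{"grip":120,"travel":[0,-3,0],"twist":0},{"grip":120,"travel":[0,0,0],"twist":0},{"grip":120,"travel":[0,0,0],"twist":0}]'
python3 - <<'E'
from h import *
shot("top","pics/t2.png",(130,120,500,280),2.1)
E
```

```text
time: 7.5
position: [0.4887, -0.1404, 0.1709]
tool_rot: [0.094, 0.996, 0.0, -0.001]
ft_force: [1.2, 1.9, 0.1]
grip_width: 0.0462
time: 7.8
position: [0.4885, -0.1685, 0.1707]
tool_rot: [0.095, 0.995, 0.001, -0.001]
ft_force: [-0.2, 0.2, 0.9]
grip_width: 0.0465
```

View pics/t2.png

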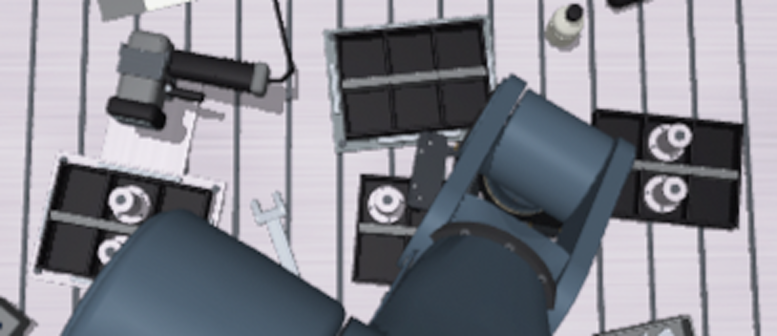

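Trays are unmoved, and the first hub is in the station pocket next to the original one. Continue with hub A3.

```bash
python3 -m jog '[{"grip":120,"travel":[0.35,0.1,-4],"twist":0},{"grip":120,"travel":[0,0,-4],"twist":0},{"grip":120,"travel":[0,0,-3.1],"twist":0},{"grip":120,"travel":[0,0,0],"twist":0},{"grip":255,"travel":[0,0,0],"twist":0},{"grip":255,"travel":[0,0,0],"twist":0},{"grip":255,"travel":[0,0,0],"twist":0},{"grip":255,"travel":[0,0,0],"twist":0}]' 30
python3 -m jog '[{"grip":255,"travel":[0,0,2],"twist":0},{"grip":255,"travel":[0,0,4],"twist":0},{"grip":255,"travel":[0,0,4],"twist":0},{"grip":255,"travel":[0,0,1],"twist":0},{"grip":255,"travel":[0,0,0],"twist":0}]'
```

```text
time: 8.65
position: [0.4939, -0.1678, 0.0622]
tool_rot: [0.094, 0.996, -0.001, 0.002]
ft_force: [0.3, 1.8, 4.9]
grip_width: 0.027
time: 9.15
position: [0.4939, -0.1682, 0.1727]
tool_rot: [0.094, 0.996, -0.001, 0.002]
ft_force: [0.5, 0.2, -1.2]
grip_width: 0.0275
```

```bash
python3 -m jog '[{"grip":255,"travel":[-0.9,4.7,0],"twist":0},{"grip":255,"travel":[-0.9,4.7,0],"twist":0},{"grip":255,"travel":[-0.9,4.7,0],"twist":0},{"grip":255,"travel":[-0.9,4.7,0],"twist":0},{"grip":255,"travel":[-0.9,4.7,0],"twist":0},{"grip":255,"travel":[-0.9,4.7,0],"twist":0},{"grip":255,"travel":[-0.9,4.7,0],"twist":0},{"grip":255,"travel":[-0.2,3.5,0],"twist":0}]'
python3 -m jog '[{"grip":255,"travel":[0,0,-2],"twist":0},{"grip":255,"travel":[0,0,0],"twist":0},{"grip":255,"travel":[0,0,0],"twist":0}]'
```

```text
time: 9.95
position: [0.4247, 0.1984, 0.1688]
tool_rot: [0.093, 0.996, -0.001, -0.003]
ft_force: [0.4, -0.4, -1.1]
grip_width: 0.0272
time: 10.25
position: [0.4266, 0.196, 0.1493]
tool_rot: [0.094, 0.996, -0.001, -0.002]
ft_force: [0.5, -0.5, -1.4]
grip_width: 0.0274
```

```bash
python3 -m jog '[{"grip":255,"travel":[0.15,0,-3.5],"twist":0},{"grip":255,"travel":[0,0,-3],"twist":0},{"grip":255,"travel":[0,0,-1.4],"twist":0},{"grip":255,"travel":[0,0,0],"twist":0},{"grip":255,"travel":[0,0,0],"twist":0}]'
python3 -m jog '[{"grip":120,"travel":[0,0,0],"twist":0},{"grip":120,"travel":[0,0,0],"twist":0},{"grip":120,"travel":[0,0,0],"twist":0},{"grip":120,"travel":[0,0,3],"twist":0},{"grip":120,"travel":[0,0,4.5],"twist":0},{"grip":120,"travel":[0,0,2.5],"twist":0},{"grip":120,"travel":[0,0,0],"twist":0}]'
```

```text
time: 10.75
position: [0.4297, 0.1956, 0.0716]
tool_rot: [0.095, 0.996, -0.0, -0.0]
ft_force: [0.8, -0.1, -1.2]
grip_width: 0.0273
time: 11.45
position: [0.4317, 0.1971, 0.1752]
tool_rot: [0.094, 0.996, 0.001, 0.004]
ft_force: [0.3, -0.5, -0.2]
grip_width: 0.0462
```

```bash
python3 -m jog '[{"grip":120,"travel":[1.2,-4.6,0],"twist":0},{"grip":120,"travel":[1.2,-4.6,0],"twist":0},{"grip":120,"travel":[1.2,-4.6,0],"twist":0},{"grip":120,"travel":[1.2,-4.6,0],"twist":0},{"grip":120,"travel":[1.2,-4.6,0],"twist":0},{"grip":120,"travel":[0.8,-2.3,0],"twist":0},{"grip":120,"travel":[0,0,0],"twist":0},{"grip":120,"travel":[0,0,0],"twist":0}]'
python3 - <<'E'
from h import *
shot("scene","pics/s3.png",(130,120,500,260),2.1)
E
```

```text
time: 12.25
position: [0.4964, -0.0564, 0.1707]
tool_rot: [0.095, 0.996, 0.001, -0.001]
ft_force: [-0.5, 0.6, 0.8]
grip_width: 0.0463
```

View pics/s3.png

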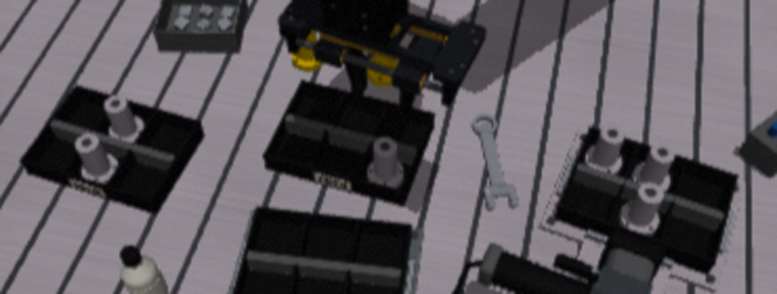

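Three hubs stand in the station (crop 605,150; 655,168; 645,205). One hub is left in tray 1 at (385,160) and two in tray 2 on the left, with everything in place. Pick A5.

```bash
python3 -m jog '[{"grip":120,"travel":[0.2,0.1,-4],"twist":0},{"grip":120,"travel":[0,0,-4],"twist":0},{"grip":120,"travel":[0,0,-3.2],"twist":0},{"grip":120,"travel":[0,0,0],"twist":0},{"grip":255,"travel":[0,0,0],"twist":0},{"grip":255,"travel":[0,0,0],"twist":0},{"grip":255,"travel":[0,0,0],"twist":0},{"grip":255,"travel":[0,0,0],"twist":0}]' 30
python3 -m jog '[{"grip":255,"travel":[0,0,2],"twist":0},{"grip":255,"travel":[0,0,4],"twist":0},{"grip":255,"travel":[0,0,4],"twist":0},{"grip":255,"travel":[0,0,1],"twist":0},{"grip":255,"travel":[0,0,0],"twist":0}]'
```

```text
time: 13.1
position: [0.5004, -0.0557, 0.0612]
tool_rot: [0.094, 0.996, -0.0, 0.002]
ft_force: [0.4, 0.2, 4.5]
grip_width: 0.0273
time: 13.6
position: [0.5005, -0.056, 0.1717]
tool_rot: [0.094, 0.996, -0.001, 0.003]
ft_force: [-0.2, -0.1, -1.5]
grip_width: 0.0273
```

```bash
python3 -m jog '[{"grip":255,"travel":[-0.7,4.7,0],"twist":0},{"grip":255,"travel":[-0.7,4.7,0],"twist":0},{"grip":255,"travel":[-0.7,4.7,0],"twist":0},{"grip":255,"travel":[-0.7,4.7,0],"twist":0},{"grip":255,"travel":[-0.7,4.7,0],"twist":0},{"grip":255,"travel":[-0.7,4.7,0],"twist":0},{"grip":255,"travel":[-0.6,4.7,0],"twist":0},{"grip":255,"travel":[-0.1,3.7,0],"twist":0}]'
python3 -m jog '[{"grip":255,"travel":[0,0,-2],"twist":0},{"grip":255,"travel":[0,0,0],"twist":0},{"grip":255,"travel":[0,0,0],"twist":0}]'
```

```text
time: 14.4
position: [0.4478, 0.3123, 0.1675]
tool_rot: [0.093, 0.996, -0.001, -0.002]
ft_force: [0.4, -0.3, -0.5]
grip_width: 0.0274
time: 14.7
position: [0.4489, 0.3095, 0.1479]
tool_rot: [0.094, 0.996, -0.001, -0.002]
ft_force: [0.0, 0.4, -0.1]
grip_width: 0.0269
```

```bash
python3 -m jog '[{"grip":255,"travel":[0.1,0.1,-3.5],"twist":0},{"grip":255,"travel":[0,0,-3],"twist":0},{"grip":255,"travel":[0,0,-1.4],"twist":0},{"grip":255,"travel":[0,0,0],"twist":0},{"grip":255,"travel":[0,0,0],"twist":0}]'
python3 -m jog '[{"grip":120,"travel":[0,0,0],"twist":0},{"grip":120,"travel":[0,0,0],"twist":0},{"grip":120,"travel":[0,0,0],"twist":0},{"grip":120,"travel":[0,0,3],"twist":0},{"grip":120,"travel":[0,0,4.5],"twist":0},{"grip":120,"travel":[0,0,2.5],"twist":0},{"grip":120,"travel":[0,0,0],"twist":0}]'
```

```text
time: 15.2
position: [0.4519, 0.3109, 0.0709]
tool_rot: [0.094, 0.996, 0.0, 0.0]
ft_force: [0.5, 0.3, 0.0]
grip_width: 0.0272
time: 15.9
position: [0.4539, 0.3127, 0.1749]
tool_rot: [0.094, 0.996, 0.002, 0.004]
ft_force: [-1.1, -0.2, 0.3]
grip_width: 0.046
```

```bash
python3 -m jog '[{"grip":120,"travel":[0.4,-4.9,0],"twist":0},{"grip":120,"travel":[0.4,-4.9,0],"twist":0},{"grip":120,"travel":[0.4,-4.9,0],"twist":0},{"grip":120,"travel":[0.4,-4.9,0],"twist":0},{"grip":120,"travel":[0.4,-4.9,0],"twist":0},{"grip":120,"travel":[0.4,-4.9,0],"twist":0},{"grip":120,"travel":[0.4,-4.9,0],"twist":0},{"grip":120,"travel":[0.4,-4.9,0],"twist":0}]'
python3 -m jog '[{"grip":120,"travel":[0.4,-4.9,0],"twist":0},{"grip":120,"travel":[0.4,-4.9,0],"twist":0},{"grip":120,"travel":[0.4,-4.9,0],"twist":0},{"grip":120,"travel":[0.4,-4.9,0],"twist":0},{"grip":120,"travel":[0.4,-4.9,0],"twist":0},{"grip":120,"travel":[0.4,-4.9,0],"twist":0},{"grip":120,"travel":[0,0,0],"twist":0},{"grip":120,"travel":[0,0,0],"twist":0}]'
python3 - <<'E'
from h import *
shot("scene","pics/s4.png",(130,120,500,260),2.1)
E
```

```text
time: 16.7
position: [0.4827, -0.0823, 0.1699]
tool_rot: [0.094, 0.996, 0.0, -0.001]
ft_force: [1.0, 1.0, 0.4]
grip_width: 0.046
time: 17.5
position: [0.5065, -0.3751, 0.1692]
tool_rot: [0.095, 0.995, 0.001, -0.001]
ft_force: [-0.8, 1.4, -0.6]
grip_width: 0.0458
```

View pics/s4.png

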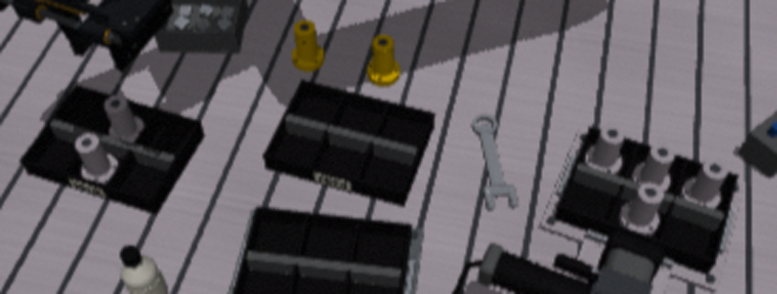

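The station now holds 4, tray 1 is empty, and tray 2 still has its two hubs. Pick B1.

```bash
python3 -m jog '[{"grip":120,"travel":[0.3,-1.2,-3.8],"twist":0},{"grip":120,"travel":[0,0,-4],"twist":0},{"grip":120,"travel":[0,0,-3.1],"twist":0},{"grip":120,"travel":[0,0,0],"twist":0},{"grip":255,"travel":[0,0,0],"twist":0},{"grip":255,"travel":[0,0,0],"twist":0},{"grip":255,"travel":[0,0,0],"twist":0},{"grip":255,"travel":[0,0,0],"twist":0}]' 30
python3 -m jog '[{"grip":255,"travel":[0,0,2],"twist":0},{"grip":255,"travel":[0,0,4],"twist":0},{"grip":255,"travel":[0,0,4],"twist":0},{"grip":255,"travel":[0,0,1],"twist":0},{"grip":255,"travel":[0,0,0],"twist":0}]'
```

```text
time: 18.35
position: [0.5114, -0.3871, 0.0637]
tool_rot: [0.094, 0.996, -0.001, 0.001]
ft_force: [1.4, 1.7, 4.2]
grip_width: 0.0272
time: 18.85
position: [0.5113, -0.3876, 0.1742]
tool_rot: [0.094, 0.996, -0.002, 0.002]
ft_force: [0.3, -0.3, -0.7]
grip_width: 0.0272
```

```bash
python3 -m jog '[{"grip":255,"travel":[-0.2,4.7,0],"twist":0},{"grip":255,"travel":[-0.2,4.7,0],"twist":0},{"grip":255,"travel":[-0.2,4.7,0],"twist":0},{"grip":255,"travel":[-0.2,4.7,0],"twist":0},{"grip":255,"travel":[-0.2,4.7,0],"twist":0},{"grip":255,"travel":[-0.2,4.7,0],"twist":0},{"grip":255,"travel":[-0.2,4.7,0],"twist":0},{"grip":255,"travel":[-0.2,4.7,0],"twist":0}]'
python3 -m jog '[{"grip":255,"travel":[-0.1,4.9,0],"twist":0},{"grip":255,"travel":[0,4.9,0],"twist":0},{"grip":255,"travel":[0,4.9,0],"twist":0},{"grip":255,"travel":[0,4.5,0],"twist":0},{"grip":255,"travel":[0,0.4,-1.5],"twist":0},{"grip":255,"travel":[0,0,0],"twist":0},{"grip":255,"travel":[0,0,0],"twist":0}]'
```

```text
time: 19.65
position: [0.4925, -0.0085, 0.1698]
tool_rot: [0.094, 0.996, 0.0, -0.002]
ft_force: [0.4, 0.4, -0.2]
grip_width: 0.0273
time: 20.35
position: [0.492, 0.1849, 0.1551]
tool_rot: [0.094, 0.996, -0.001, -0.002]
ft_force: [0.5, 0.3, -0.8]
grip_width: 0.0273
```

```bash
python3 -m jog '[{"grip":255,"travel":[-0.1,-0.1,-3.8],"twist":0},{"grip":255,"travel":[0,0,-3],"twist":0},{"grip":255,"travel":[0,0,-1.5],"twist":0},{"grip":255,"travel":[0,0,0],"twist":0},{"grip":255,"travel":[0,0,0],"twist":0}]'
python3 -m jog '[{"grip":120,"travel":[0,0,0],"twist":0},{"grip":120,"travel":[0,0,0],"twist":0},{"grip":120,"travel":[0,0,0],"twist":0},{"grip":120,"travel":[0,0,3],"twist":0},{"grip":120,"travel":[0,0,4.5],"twist":0},{"grip":120,"travel":[0,0,2.5],"twist":0},{"grip":120,"travel":[0,0,0],"twist":0}]'
```

```text
time: 20.85
position: [0.4926, 0.1832, 0.0735]
tool_rot: [0.095, 0.996, -0.0, -0.0]
ft_force: [-0.3, -0.4, -1.3]
grip_width: 0.0276
time: 21.55
position: [0.495, 0.185, 0.1777]
tool_rot: [0.094, 0.996, 0.001, 0.005]
ft_force: [0.7, 0.1, -0.4]
grip_width: 0.0459
```

```bash
python3 -m jog '[{"grip":120,"travel":[0.6,-4.8,0],"twist":0},{"grip":120,"travel":[0.6,-4.8,0],"twist":0},{"grip":120,"travel":[0.6,-4.8,0],"twist":0},{"grip":120,"travel":[0.6,-4.8,0],"twist":0},{"grip":120,"travel":[0.6,-4.8,0],"twist":0},{"grip":120,"travel":[0.6,-4.8,0],"twist":0},{"grip":120,"travel":[0.6,-4.8,0],"twist":0},{"grip":120,"travel":[0.6,-4.8,0],"twist":0}]'
python3 -m jog '[{"grip":120,"travel":[0.7,-4.8,0],"twist":0},{"grip":120,"travel":[0.7,-4.8,0],"twist":0},{"grip":120,"travel":[0.7,-4.8,0],"twist":0},{"grip":120,"travel":[0.7,-4.8,0],"twist":0},{"grip":120,"travel":[0,0,0],"twist":0},{"grip":120,"travel":[0,0,0],"twist":0}]'
python3 - <<'E'
from h import *
shot("scene","pics/s5.png",(130,120,500,260),2.1)
E
```

```text
time: 22.35
position: [0.5397, -0.2012, 0.1726]
tool_rot: [0.094, 0.996, 0.0, -0.001]
ft_force: [1.2, 0.2, 0.4]
grip_width: 0.0464
time: 22.95
position: [0.5674, -0.3922, 0.1719]
tool_rot: [0.095, 0.995, 0.001, -0.001]
ft_force: [0.3, 0.7, -0.1]
grip_width: 0.0461
```

View pics/s5.png

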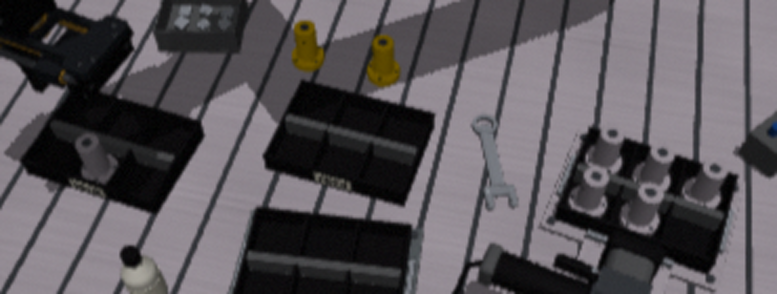

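Five hubs are in the station, and the last one is in tray 2 at (95,158), unmoved. Pick it.

```bash
python3 -m jog '[{"grip":120,"travel":[0.45,-0.2,-4],"twist":0},{"grip":120,"travel":[0,0,-4],"twist":0},{"grip":120,"travel":[0,0,-3.2],"twist":0},{"grip":120,"travel":[0,0,0],"twist":0},{"grip":255,"travel":[0,0,0],"twist":0},{"grip":255,"travel":[0,0,0],"twist":0},{"grip":255,"travel":[0,0,0],"twist":0},{"grip":255,"travel":[0,0,0],"twist":0}]' 30
python3 -m jog '[{"grip":255,"travel":[0,0,2],"twist":0},{"grip":255,"travel":[0,0,4],"twist":0},{"grip":255,"travel":[0,0,4],"twist":0},{"grip":255,"travel":[0,0,1],"twist":0},{"grip":255,"travel":[0,0,0],"twist":0}]'
```

```text
time: 23.8
position: [0.5741, -0.3943, 0.0641]
tool_rot: [0.094, 0.996, -0.001, 0.002]
ft_force: [0.4, 0.8, 4.2]
grip_width: 0.0274
time: 24.3
position: [0.5739, -0.3946, 0.1745]
tool_rot: [0.094, 0.996, -0.002, 0.002]
ft_force: [-0.3, 0.2, 0.1]
grip_width: 0.0272
```

```bash
python3 -m jog '[{"grip":255,"travel":[-0.4,4.8,0],"twist":0},{"grip":255,"travel":[-0.4,4.8,0],"twist":0},{"grip":255,"travel":[-0.4,4.8,0],"twist":0},{"grip":255,"travel":[-0.4,4.8,0],"twist":0},{"grip":255,"travel":[-0.4,4.8,0],"twist":0},{"grip":255,"travel":[-0.4,4.8,0],"twist":0},{"grip":255,"travel":[-0.4,4.8,0],"twist":0},{"grip":255,"travel":[-0.4,4.8,0],"twist":0}]'
python3 -m jog '[{"grip":255,"travel":[-0.4,4.8,0],"twist":0},{"grip":255,"travel":[-0.4,4.8,0],"twist":0},{"grip":255,"travel":[-0.4,4.8,0],"twist":0},{"grip":255,"travel":[-0.4,4.8,0],"twist":0},{"grip":255,"travel":[-0.4,4.8,0],"twist":0},{"grip":255,"travel":[-0.4,4.8,0],"twist":0},{"grip":255,"travel":[-0.2,2,-1],"twist":0},{"grip":255,"travel":[0,0,0],"twist":0}]'
python3 -m jog '[{"grip":255,"travel":[0,0,0],"twist":0}]'
```

```text
time: 25.1
position: [0.5389, -0.0075, 0.1696]
tool_rot: [0.094, 0.996, 0.0, -0.002]
ft_force: [0.7, 0.2, -1.2]
grip_width: 0.027
time: 25.9
position: [0.5119, 0.3007, 0.1584]
tool_rot: [0.092, 0.996, -0.001, -0.003]
ft_force: [-0.3, -0.3, -1.2]
grip_width: 0.0274
time: 26.0
position: [0.5132, 0.2979, 0.1595]
tool_rot: [0.093, 0.996, -0.001, -0.002]
ft_force: [0.5, 0.6, -1.0]
grip_width: 0.027
```

```bash
python3 -m jog '[{"grip":255,"travel":[-0.1,0,-3.9],"twist":0},{"grip":255,"travel":[0,0,-3.2],"twist":0},{"grip":255,"travel":[0,0,-1.6],"twist":0},{"grip":255,"travel":[0,0,0],"twist":0},{"grip":255,"travel":[0,0,0],"twist":0}]'
python3 -m jog '[{"grip":120,"travel":[0,0,0],"twist":0},{"grip":120,"travel":[0,0,0],"twist":0},{"grip":120,"travel":[0,0,0],"twist":0},{"grip":120,"travel":[0,0,3],"twist":0},{"grip":120,"travel":[0,0,4.5],"twist":0},{"grip":120,"travel":[0,0,4],"twist":0},{"grip":60,"travel":[-2,-4.5,3],"twist":-8.5},{"grip":0,"travel":[0,-4.5,1],"twist":-8.5}]'
python3 -m jog '[{"grip":0,"travel":[0,-4.5,1],"twist":-8.5},{"grip":0,"travel":[0,-4.5,1],"twist":-8.5},{"grip":0,"travel":[0,-4.5,0],"twist":-8.5},{"grip":0,"travel":[0,-4.5,0],"twist":-8.5},{"grip":0,"travel":[0,-4.5,0],"twist":-8.5},{"grip":0,"travel":[0,-4.5,0],"twist":-8.5},{"grip":0,"travel":[0,-4.5,0],"twist":-8.5},{"grip":0,"travel":[0,0,0],"twist":-8.5}]'
python3 - <<'E'
from h import *
im=camera("top"); out=cv2.resize(im[110:270,130:350],None,fx=3.5,fy=3.5,interpolation=cv2.INTER_CUBIC)
cv2.imwrite("pics/t3.png",out[:,:,::-1])
for d in search_frame("squeeze_c","top"): print("top",d)
camera("scene")
for d in search_frame("squeeze_c","scene"): print("sc",d)
o=get_obs();print(o["position"],yaw(o),o["q"].round(2))
E
```

```text
time: 26.5
position: [0.5141, 0.2968, 0.0741]
tool_rot: [0.095, 0.995, -0.0, -0.001]
ft_force: [0.4, -0.2, -0.4]
grip_width: 0.0277
time: 27.3
position: [0.496, 0.2152, 0.229]
tool_rot: [0.241, 0.971, 0.001, 0.002]
ft_force: [1.4, 0.1, -0.3]
grip_width: 0.0553
time: 28.1
position: [0.4976, -0.1062, 0.2464]
tool_rot: [0.746, 0.666, 0.0, 0.002]
ft_force: [0.2, 1.0, -0.8]
grip_width: 0.0867
top {'at': [0.5991, 0.2013, 0.0173], 'p': 0.57}
sc {'at': [0.6416, 0.1925, 0.0812], 'p': 0.94}
sc {'at': [0.4771, 0.2538, 0.0294], 'p': 0.47}
[ 0.49620433 -0.10017721  0.24574525] -5.6 [-0.42  0.37  1.72  0.    1.05 -0.32]
```

View pics/t3.png

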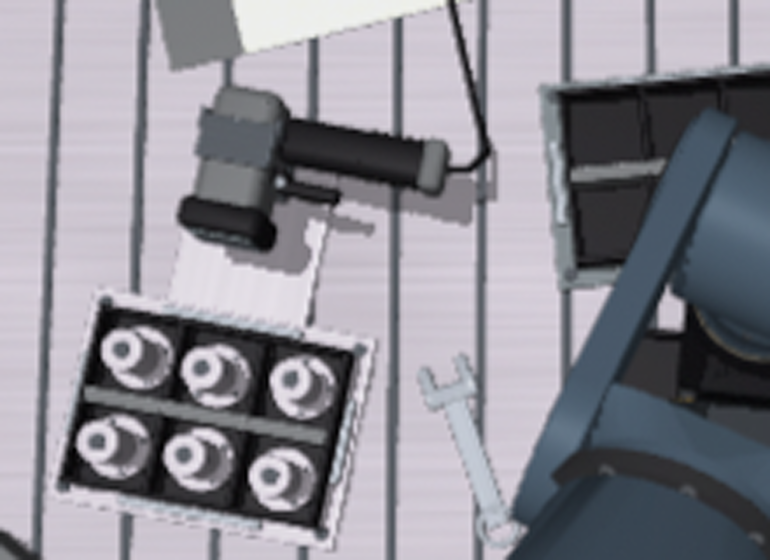

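Run:
```python
from h import *
W=lambda a,b,z: back("top",130+(a+.5)/3.5-.5,110+(b+.5)/3.5-.5,z)[:2]
yw=-.189; Rm=np.array([[np.cos(yw),-np.sin(yw)],[np.sin(yw),np.cos(yw)]])
def loc(a,b,z): return (Rm.T@(W(a,b,z))).round(4)
print("trig tip front",loc(338,202,.094), "tip end",loc(342,196,.094))
print("grip back",loc(300,121,.085),loc(410,139,.085),loc(300,121,.1))
print("grip front",loc(300,166,.085),loc(410,184,.085))
print("head edge",loc(275,170,.1),loc(285,150,.1))
c=np.array([.64,.193]);print("net in loc",(Rm.T@c).round(4))
```

```text
trig tip front [0.57   0.2625] tip end [0.5746 0.2607]
grip back [0.6219 0.3012] [0.6236 0.2253] [0.6187 0.2978]
grip front [0.5913 0.2946] [0.5929 0.219 ]
head edge [0.5826 0.3071] [0.5972 0.3034]
net in loc [0.5923 0.3098]
```

```bash
python3 -m jog '[{"grip":0,"travel":[2.3,4.2,0],"twist":-5},{"grip":0,"travel":[2.3,4.2,0],"twist":0},{"grip":0,"travel":[2.3,4.2,0],"twist":0},{"grip":0,"travel":[2.3,4.2,0],"twist":0},{"grip":0,"travel":[2.3,4.2,0],"twist":0},{"grip":0,"travel":[2.3,4.2,-2],"twist":0},{"grip":0,"travel":[0,0,-4],"twist":0},{"grip":0,"travel":[0,0,0],"twist":0}]' 15
python3 -m jog '[{"grip":0,"travel":[0,0,0],"twist":0},{"grip":0,"travel":[0,0,0],"twist":0}]'; python3 -c "
from h import *
o=get_obs();print(o['position'],yaw(o))"
```

```text
time: 29.1
position: [0.629, 0.1526, 0.1809]
tool_rot: [0.768, 0.64, -0.005, -0.004]
ft_force: [-1.0, -0.7, -0.7]
grip_width: 0.087
time: 29.3
position: [0.6342, 0.1497, 0.1882]
tool_rot: [0.77, 0.638, 0.001, 0.001]
ft_force: [-0.0, 0.2, 0.1]
grip_width: 0.0869
[0.63424715 0.14973388 0.18818125] -10.7
```

```bash
python3 -m jog '[{"grip":0,"travel":[0.6,0.8,-3],"twist":0},{"grip":0,"travel":[0,0,-2.8],"twist":0},{"grip":0,"travel":[0,0,0],"twist":0},{"grip":0,"travel":[0,0,0],"twist":0},{"grip":0,"travel":[0,0,0],"twist":0}]'
python3 - <<'E'
from h import *
im=camera("scene"); out=cv2.resize(im[180:300,330:490],None,fx=5,fy=5,interpolation=cv2.INTER_CUBIC)
cv2.imwrite("pics/s6.png",out[:,:,::-1])
yw=-.189; Rm=np.array([[np.cos(yw),-np.sin(yw)],[np.sin(yw),np.cos(yw)]])
for dx,dy in((0,0),(-.0295,-.016),(.0235,0),(0,.031),(0,-.05)):
    u=proj("scene",[*(Rm@[.599+dx,.2755+dy]),.094]); print(dx,dy,(u[0]-330)*5,(u[1]-180)*5)
E
```

```text
time: 29.8
position: [0.6413, 0.1574, 0.1309]
tool_rot: [0.771, 0.637, 0.002, 0.001]
ft_force: [0.2, 0.6, -0.0]
grip_width: 0.0872
0 0 328.0000000000001 367.0
-0.0295 -0.016 313.49999999999994 296.50000000000006
0.0235 0 310.5000000000001 414.00000000000006
0 0.031 400.5000000000001 394.4999999999999
0 -0.05 214.4999999999999 323.49999999999994
```

View pics/s6.png

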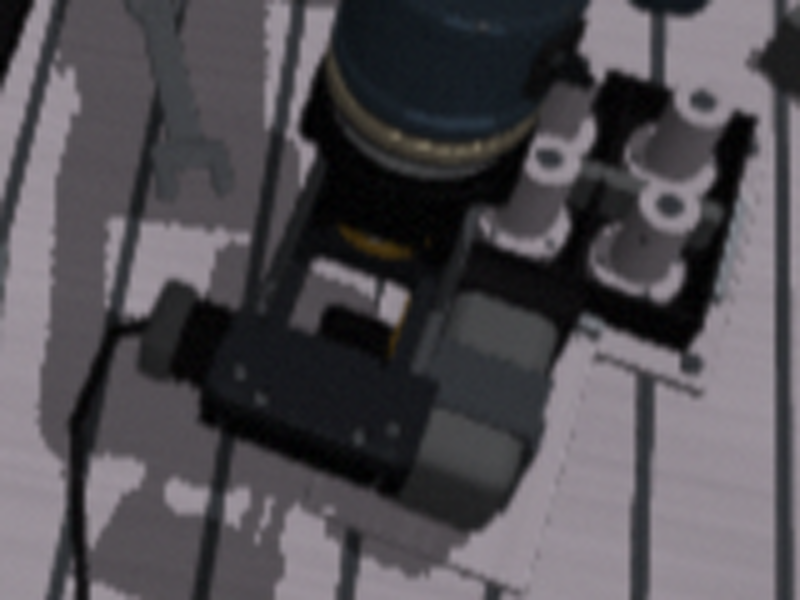

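The trigger tip shows at crop (325,320), close to the prediction, and the jaws are aligned with the grip. Descend.

```bash
python3 -m jog '[{"grip":0,"travel":[-0.1,0,-1.5],"twist":0},{"grip":0,"travel":[0,0,-1.5],"twist":0},{"grip":0,"travel":[0,0,-1.2],"twist":0},{"grip":0,"travel":[0,0,0],"twist":0},{"grip":0,"travel":[0,0,0],"twist":0}]'
python3 -m jog '[{"grip":100,"travel":[0,0,0],"twist":0},{"grip":100,"travel":[0,0,0],"twist":0},{"grip":100,"travel":[0,0,0],"twist":0}]' 15
```

```text
time: 30.35
position: [0.6382, 0.1579, 0.0852]
tool_rot: [0.77, 0.638, -0.001, -0.001]
ft_force: [-0.0, -0.5, 0.1]
grip_width: 0.0872
time: 30.65
position: [0.6391, 0.1579, 0.0869]
tool_rot: [0.77, 0.638, 0.0, 0.0]
ft_force: [-0.7, 0.8, 0.5]
grip_width: 0.0707
```

```bash
python3 -m jog '[{"grip":100,"travel":[0,0,0],"twist":0},{"grip":100,"travel":[0,0,0],"twist":0},{"grip":100,"travel":[0,0,0],"twist":0}]' 15
python3 -m jog '[{"grip":255,"travel":[0,0,0],"twist":0},{"grip":255,"travel":[0,0,0],"twist":0},{"grip":255,"travel":[0,0,0],"twist":0},{"grip":255,"travel":[0,0,0],"twist":0}]'
python3 -m jog '[{"grip":255,"travel":[0,0,0],"twist":0},{"grip":255,"travel":[0,0,0],"twist":0},{"grip":255,"travel":[0,0,0],"twist":0},{"grip":255,"travel":[0,0,0],"twist":0}]'
```

```text
time: 30.95
position: [0.6368, 0.158, 0.0862]
tool_rot: [0.77, 0.638, -0.002, -0.001]
ft_force: [-4.0, -0.4, 3.4]
grip_width: 0.0544
time: 31.35
position: [0.6383, 0.1574, 0.0861]
tool_rot: [0.77, 0.638, -0.001, 0.0]
ft_force: [-2.4, -1.5, 1.2]
grip_width: 0.046
time: 31.75
position: [0.6384, 0.1574, 0.0861]
tool_rot: [0.77, 0.638, -0.001, -0.0]
ft_force: [-3.4, -4.4, 0.5]
grip_width: 0.0463
```

Opening is 46 mm, which is trigger squeezed home (22.5+23.5 mm). Hold a little longer, then release.

```bash
python3 -m jog '[{"grip":255,"travel":[0,0,0],"twist":0},{"grip":255,"travel":[0,0,0],"twist":0},{"grip":0,"travel":[0,0,0],"twist":0},{"grip":0,"travel":[0,0,0],"twist":0},{"grip":0,"travel":[0,0,0],"twist":0},{"grip":0,"travel":[0,0,0],"twist":0},{"grip":0,"travel":[0,0,0],"twist":0},{"grip":0,"travel":[0,0,0],"twist":0}]'
python3 -m jog '[{"grip":0,"travel":[0,0,0],"twist":0},{"grip":0,"travel":[0,0,3],"twist":0},{"grip":0,"travel":[0,0,4],"twist":0},{"grip":0,"travel":[0,0,4.5],"twist":0},{"grip":0,"travel":[0,0,4.5],"twist":0},{"grip":60,"travel":[-2.7,-4,0],"twist":0},{"grip":120,"travel":[-2.7,-4,0],"twist":0},{"grip":120,"travel":[-2.7,-4,0],"twist":0}]'
python3 - <<'E'
from h import *
o=get_obs();print(o['position'],yaw(o))
im=camera("top"); out=cv2.resize(im[110:270,130:500],None,fx=2.1,fy=2.1,interpolation=cv2.INTER_CUBIC)
cv2.imwrite("pics/t4.png",out[:,:,::-1])
for n,p,z0,z1 in(("A",A,0,.03),("B",B,0,.03),("S",S_,.018,.038)): print(n,fit(im,*p,z0,z1)[0])
E
```

```text
time: 32.55
position: [0.6398, 0.1581, 0.0865]
tool_rot: [0.77, 0.637, 0.001, 0.001]
ft_force: [0.2, 0.2, -0.3]
grip_width: 0.0838
time: 33.35
position: [0.5571, 0.0371, 0.247]
tool_rot: [0.77, 0.638, 0.001, 0.001]
ft_force: [0.6, -0.9, -0.5]
grip_width: 0.0705
[0.55706097 0.03705004 0.24698513] -10.7
A [ 0.4643 -0.1077 -0.0871  0.032 ]
B [ 0.5397 -0.3903 -0.1138  0.039 ]
S [ 0.6468 -0.0876  0.0977  0.068 ]
```

View pics/t4.png

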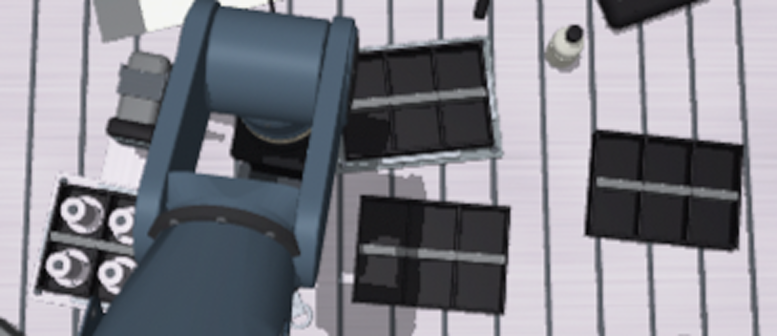

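Tray A and tray B are unmoved and both empty, and the arm is clear of the reader. Now carry tray A by its rib.

```bash
python3 -m jog '[{"grip":120,"travel":[-2.3,-3.6,-3],"twist":5.7},{"grip":120,"travel":[-2.3,-3.6,-2],"twist":0},{"grip":120,"travel":[-2.3,-3.6,-2],"twist":0},{"grip":120,"travel":[-2.3,-3.6,-2],"twist":0},{"grip":120,"travel":[0,0,-3],"twist":0},{"grip":120,"travel":[0,0,0],"twist":0},{"grip":120,"travel":[0,0,0],"twist":0},{"grip":120,"travel":[0,0,0],"twist":0}]'
python3 -c "
from h import *
o=get_obs();print(o['position'],yaw(o))"
```

```text
time: 34.2
position: [0.468, -0.1044, 0.1287]
tool_rot: [0.737, 0.676, 0.001, 0.001]
ft_force: [-0.3, 0.8, -0.1]
grip_width: 0.0458
[ 0.4680498  -0.10435475  0.12867206] -5.0
```

```bash
python3 -m jog '[{"grip":120,"travel":[-0.4,-0.4,-3],"twist":0},{"grip":120,"travel":[0,0,-3],"twist":0},{"grip":120,"travel":[0,0,-2],"twist":0},{"grip":120,"travel":[0,0,-1.5],"twist":0},{"grip":120,"travel":[0,0,0],"twist":0},{"grip":120,"travel":[0,0,0],"twist":0}]'
python3 -m jog '[{"grip":255,"travel":[0,0,0],"twist":0},{"grip":255,"travel":[0,0,0],"twist":0},{"grip":255,"travel":[0,0,0],"twist":0},{"grip":255,"travel":[0,0,0],"twist":0},{"grip":255,"travel":[0,0,0],"twist":0},{"grip":255,"travel":[0,0,0],"twist":0},{"grip":255,"travel":[0,0,0],"twist":0},{"grip":255,"travel":[0,0,0],"twist":0}]' 40
```

```text
time: 34.8
position: [0.4638, -0.1083, 0.0334]
tool_rot: [0.737, 0.676, 0.0, 0.001]
ft_force: [0.2, -0.2, -0.5]
grip_width: 0.046
time: 35.6
position: [0.4627, -0.1087, 0.0327]
tool_rot: [0.738, 0.675, -0.0, 0.0]
ft_force: [-1.0, -0.5, 3.2]
grip_width: 0.0099
```

```bash
python3 -m jog '[{"grip":255,"travel":[0,0,2],"twist":0},{"grip":255,"travel":[0,0,4],"twist":0},{"grip":255,"travel":[0,0,4],"twist":0},{"grip":255,"travel":[3,0.4,1],"twist":5.3},{"grip":255,"travel":[4,0.4,0],"twist":5.3},{"grip":255,"travel":[4,0.4,0],"twist":0},{"grip":255,"travel":[4,0.4,0],"twist":0},{"grip":255,"travel":[3.4,0.4,0],"twist":0}]'
python3 -m jog '[{"grip":255,"travel":[0,0,0],"twist":0},{"grip":255,"travel":[0,0,0],"twist":0},{"grip":255,"travel":[0,0,0],"twist":0}]'
python3 -c "
from h import *
o=get_obs();print(o['position'],yaw(o))"
```

```text
time: 36.4
position: [0.6482, -0.0882, 0.1419]
tool_rot: [0.672, 0.74, 0.0, -0.0]
ft_force: [0.1, -0.1, -2.2]
grip_width: 0.01
time: 36.7
position: [0.6447, -0.0882, 0.1414]
tool_rot: [0.672, 0.74, -0.001, -0.002]
ft_force: [0.3, 0.2, -2.2]
grip_width: 0.0096
[ 0.64465883 -0.08821598  0.1414193 ] 5.5
```

```bash
python3 -m jog '[{"grip":255,"travel":[0.2,-0.1,-3],"twist":0},{"grip":255,"travel":[0,0,-2.5],"twist":0},{"grip":255,"travel":[0,0,-1.2],"twist":0},{"grip":255,"travel":[0,0,0],"twist":0},{"grip":255,"travel":[0,0,0],"twist":0}]'
python3 -c "
from h import *
o=get_obs();print(o['position'],yaw(o))"
```

```text
time: 37.2
position: [0.6486, -0.0898, 0.0761]
tool_rot: [0.672, 0.74, 0.0, 0.0]
ft_force: [0.4, -1.0, -1.8]
grip_width: 0.0097
[ 0.6486129  -0.08982429  0.0760648 ] 5.5
```

```bash
python3 -m jog '[{"grip":255,"travel":[-0.1,0,-0.4],"twist":0},{"grip":255,"travel":[0,0,-0.1],"twist":0},{"grip":255,"travel":[0,0,0],"twist":0},{"grip":120,"travel":[0,0,0],"twist":0},{"grip":120,"travel":[0,0,0],"twist":0},{"grip":120,"travel":[0,0,0],"twist":0},{"grip":120,"travel":[0,0,0],"twist":0},{"grip":120,"travel":[0,0,0],"twist":0}]'
python3 -m jog '[{"grip":120,"travel":[0,0,0],"twist":0},{"grip":120,"travel":[0,0,1.5],"twist":0},{"grip":120,"travel":[0,0,4],"twist":0},{"grip":120,"travel":[0,0,4],"twist":0},{"grip":120,"travel":[-2,-4,2],"twist":-6},{"grip":120,"travel":[-1.5,-4.6,0],"twist":-6},{"grip":120,"travel":[-1.5,-4.6,0],"twist":0},{"grip":120,"travel":[-1.5,-4.6,0],"twist":0}]'
python3 -m jog '[{"grip":120,"travel":[-1.5,-4.6,0],"twist":0},{"grip":120,"travel":[-1.5,-4.6,0],"twist":0},{"grip":120,"travel":[-1,-3,-3],"twist":0},{"grip":120,"travel":[0,0,0],"twist":0},{"grip":120,"travel":[0,0,0],"twist":0}]'
python3 - <<'E'
from h import *
o=get_obs();print(o['position'],yaw(o))
im=camera("top"); out=cv2.resize(im[110:270,130:500],None,fx=2.1,fy=2.1,interpolation=cv2.INTER_CUBIC)
cv2.imwrite("pics/t5.png",out[:,:,::-1])
for n,p,z0,z1 in(("R",R,.018,.038),("B",B,0,.03),("stack",S_,.04,.068)): print(n,fit(im,*p,z0,z1)[0])
E
```

```text
time: 38.0
position: [0.6478, -0.0896, 0.0707]
tool_rot: [0.672, 0.74, 0.0, 0.0]
ft_force: [0.3, 0.1, -0.6]
grip_width: 0.0407
time: 38.8
position: [0.5823, -0.2691, 0.1875]
tool_rot: [0.746, 0.666, 0.0, 0.001]
ft_force: [0.4, 0.0, -0.3]
grip_width: 0.0462
time: 39.3
position: [0.5419, -0.3899, 0.1554]
tool_rot: [0.747, 0.665, 0.0, -0.001]
ft_force: [1.0, 1.0, 0.2]
grip_width: 0.0462
[ 0.54186911 -0.38987919  0.15544398] -6.6
R [ 0.4712  0.2467 -0.19    0.622 ]
B [ 0.5476 -0.3977  0.0207  0.782 ]
stack [ 0.6472 -0.0892  0.1096  0.048 ]
```

View pics/t5.png

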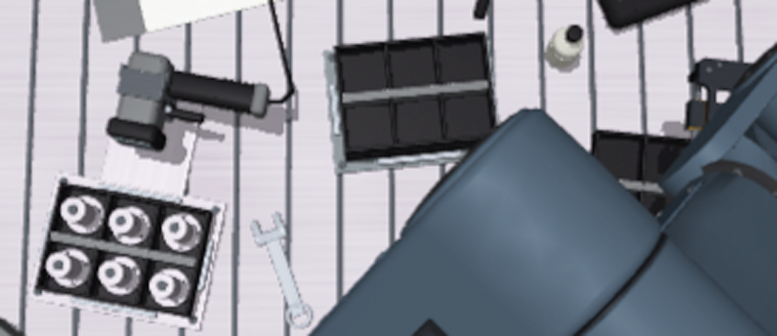

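The stack sits square, six hubs are in the station, and tray B's corner is unchanged at (596,131). Pick up tray B.

```bash
python3 -m jog '[{"grip":120,"travel":[-0.2,0,-4],"twist":0},{"grip":120,"travel":[0,0,-4],"twist":0},{"grip":120,"travel":[0,0,-2.5],"twist":0},{"grip":120,"travel":[0,0,-1.6],"twist":0},{"grip":120,"travel":[0,0,0],"twist":0},{"grip":120,"travel":[0,0,0],"twist":0}]'
python3 -m jog '[{"grip":255,"travel":[0,0,0],"twist":0},{"grip":255,"travel":[0,0,0],"twist":0},{"grip":255,"travel":[0,0,0],"twist":0},{"grip":255,"travel":[0,0,0],"twist":0},{"grip":255,"travel":[0,0,0],"twist":0},{"grip":255,"travel":[0,0,0],"twist":0},{"grip":255,"travel":[0,0,0],"twist":0},{"grip":255,"travel":[0,0,0],"twist":0}]' 40
python3 -m jog '[{"grip":255,"travel":[0,0,2],"twist":0},{"grip":255,"travel":[0,0,4],"twist":0},{"grip":255,"travel":[0,0,4],"twist":0},{"grip":255,"travel":[0,0,4],"twist":0},{"grip":255,"travel":[0,0,0],"twist":0}]'
```

```text
time: 39.95
position: [0.5419, -0.3896, 0.0359]
tool_rot: [0.745, 0.667, 0.0, 0.001]
ft_force: [-0.1, 0.2, 0.1]
grip_width: 0.046
time: 40.75
position: [0.5402, -0.3896, 0.0347]
tool_rot: [0.746, 0.666, -0.0, -0.0]
ft_force: [-2.5, 1.4, 3.5]
grip_width: 0.0097
time: 41.25
position: [0.544, -0.3924, 0.1809]
tool_rot: [0.746, 0.666, 0.001, 0.007]
ft_force: [1.4, -0.6, -1.0]
grip_width: 0.0095
```

```bash
python3 -m jog '[{"grip":255,"travel":[1.4,4.3,0],"twist":0},{"grip":255,"travel":[1.5,4.3,0],"twist":0},{"grip":255,"travel":[1.5,4.3,0],"twist":6},{"grip":255,"travel":[1.5,4.3,0],"twist":6},{"grip":255,"travel":[1.5,4.3,0],"twist":0},{"grip":255,"travel":[1.5,4.3,0],"twist":0},{"grip":255,"travel":[1.5,4.3,0],"twist":0},{"grip":255,"travel":[0,0,-2],"twist":0}]'
python3 -m jog '[{"grip":255,"travel":[0,0,0],"twist":0},{"grip":255,"travel":[0,0,0],"twist":0},{"grip":255,"travel":[0,0,0],"twist":0}]'
python3 -c "
from h import *
o=get_obs();print(o['position'],yaw(o))"
```

```text
time: 42.05
position: [0.6476, -0.0824, 0.1555]
tool_rot: [0.67, 0.742, 0.002, 0.002]
ft_force: [0.9, -0.6, -2.1]
grip_width: 0.0097
time: 42.35
position: [0.6446, -0.0898, 0.1545]
tool_rot: [0.673, 0.74, -0.0, 0.0]
ft_force: [-0.4, -0.1, -0.6]
grip_width: 0.0097
[ 0.64462933 -0.08976384  0.15445866] 5.4
```

```bash
python3 -m jog '[{"grip":255,"travel":[0.2,0,-2],"twist":0.3},{"grip":255,"travel":[0,0,-1.7],"twist":0},{"grip":255,"travel":[0,0,-0.8],"twist":0},{"grip":255,"travel":[0,0,0],"twist":0},{"grip":255,"travel":[0,0,0],"twist":0}]'
python3 -c "
from h import *
o=get_obs();print(o['position'],yaw(o))"
```

```text
time: 42.85
position: [0.6471, -0.0894, 0.1102]
tool_rot: [0.671, 0.742, 0.0, 0.001]
ft_force: [0.0, 0.2, -1.8]
grip_width: 0.0094
[ 0.64709883 -0.08939174  0.11020635] 5.8
```

```bash
python3 -m jog '[{"grip":255,"travel":[0,0,-0.4],"twist":0},{"grip":255,"travel":[0,0,-0.3],"twist":0},{"grip":255,"travel":[0,0,0],"twist":0},{"grip":255,"travel":[0,0,0],"twist":0}]'
```

```text
time: 43.25
position: [0.6468, -0.0886, 0.1028]
tool_rot: [0.67, 0.742, 0.0, 0.0]
ft_force: [-0.0, 0.4, -1.3]
grip_width: 0.0097
```

Release, retreat well away, and check.

```bash
python3 -m jog '[{"grip":120,"travel":[0,0,0],"twist":0},{"grip":120,"travel":[0,0,0],"twist":0},{"grip":120,"travel":[0,0,0],"twist":0},{"grip":120,"travel":[0,0,0],"twist":0},{"grip":120,"travel":[0,0,0],"twist":0},{"grip":120,"travel":[0,0,0],"twist":0},{"grip":120,"travel":[0,0,1.5],"twist":0},{"grip":120,"travel":[0,0,4],"twist":0}]'
python3 -m jog '[{"grip":120,"travel":[0,0,4.5],"twist":0},{"grip":120,"travel":[-1,-4.5,1],"twist":0},{"grip":120,"travel":[-2,-4.5,0],"twist":0},{"grip":120,"travel":[-2,-4.5,0],"twist":0},{"grip":120,"travel":[-2,-4.5,0],"twist":0},{"grip":120,"travel":[-2,-4.5,0],"twist":0},{"grip":120,"travel":[-2,-4.5,0],"twist":0},{"grip":120,"travel":[-2,-4.5,0],"twist":0}]'
python3 -m jog '[{"grip":120,"travel":[0,0,0],"twist":0},{"grip":120,"travel":[0,0,0],"twist":0},{"grip":120,"travel":[0,0,0],"twist":0}]'
python3 - <<'E'
from h import *
im=camera("top"); im2=camera("scene")
f=lambda a:cv2.resize(a,None,fx=2.1,fy=2.1,interpolation=cv2.INTER_CUBIC)
cv2.imwrite("pics/e1.png",np.vstack([f(im[110:250,130:500]),f(im2[120:260,130:500])])[:,:,::-1])
for n,p,z0,z1 in(("R",R,.018,.038),("stack",S_,.07,.098)): print(n,fit(im,*p,z0,z1)[0])
for i in range(6): x=pock(R,i); print(i,x.round(4),hubfit(im,*x,.011))
E
```

```text
time: 44.05
position: [0.644, -0.0879, 0.155]
tool_rot: [0.67, 0.742, -0.002, -0.004]
ft_force: [0.6, 0.6, -0.6]
grip_width: 0.0459
time: 44.85
position: [0.5158, -0.4054, 0.214]
tool_rot: [0.67, 0.742, -0.0, 0.001]
ft_force: [0.7, -0.1, -0.7]
grip_width: 0.0458
time: 45.15
position: [0.517, -0.4026, 0.2131]
tool_rot: [0.67, 0.742, 0.0, -0.0]
ft_force: [0.2, 1.0, 0.8]
grip_width: 0.0459
R [ 0.4711  0.2471 -0.189   0.616 ]
stack [ 0.6398 -0.0893  0.1078  0.08  ]
0 [0.4288 0.1961] [0.4278 0.1972 0.0718]
1 [0.4397 0.2531] [0.4418 0.2545 0.1229]
2 [0.4506 0.3101] [0.4513 0.3131 0.1996]
3 [0.4916 0.1841] [0.4925 0.1844 0.1126]
4 [0.5025 0.2411] [0.5004 0.2448 0.0856]
5 [0.5134 0.2981] [0.513  0.2979 0.2277]
```

View pics/e1.png

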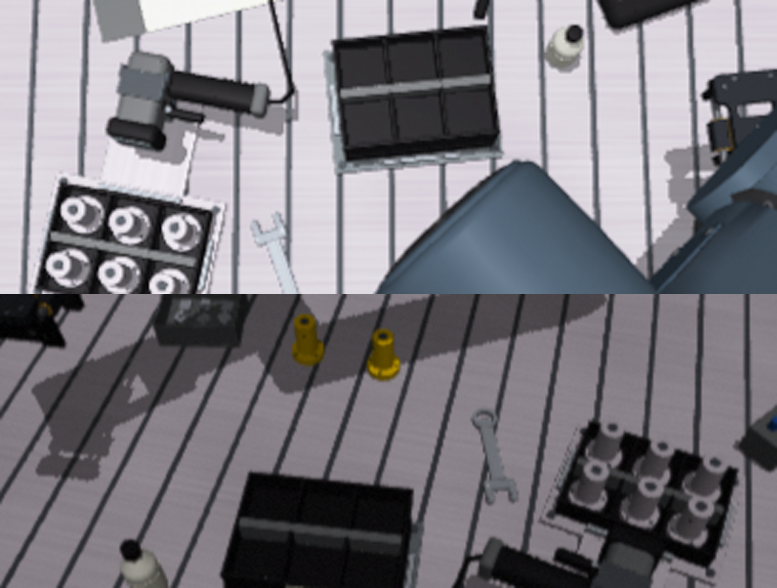

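```bash
python3 -c "
from rig import hand_in
print(hand_in())"
```

```text
the job is handed in; nothing more can be done
None
```

I've handed the job in: the station's tray is full, booked in, and both bed trays are on the pile. There were exactly six workpieces, so none were left over. The hand-in reports no verdict, so the checks below are mine.

- **Station tray:** I added five workpieces to the one already there. In the last pictures all six stand upright, each measured within about 5 mm of its pocket centre (limit 12 mm). An earlier fit, during the tray stacking, put the tray at its starting position.
- **Reader:** I squeezed the trigger with the jaws stopping at a 46 mm opening, which matches fully home, for about 0.6 s or more. I then let go, and the last picture shows it sprung back. I had no direct trigger reading.
- **Pile:** The first tray fitted within about 1 mm of the pile and 0.01 rad of its angle. I released the second within 1 mm of the pile position.
- **Bystanders:** The spanner, oil bottle and yellow look-alikes are unmoved in the pictures.

Two last checks were off:
- **Top tray:** Its final fit read 7 mm off in x, although I released it about 1 mm from target. I think the tray below biased that fit. Even 7 mm is within the 15 mm limit.
- **Station tray:** The last two outline fits failed to match well, because the six bright workpieces break up the dark outline. I judged its final position by eye.

The run took about 45 s of robot time, and neither bed tray showed any sign of being knocked.

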